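# Put the castings back on their own display stands

### The job

The three brass pieces have been put back on the wrong wooden display stands: stand the candlestick in the middle of the round stand, the hand bell in the middle of the square stand and the burner in the middle of the oblong stand, all upright. The empty cork pad can serve as a spare spot on the way, but never let these three pieces touch the bare metal of the tray. When all three stand where they belong, last of all put the lid on the burner so that it sits level; leave the small white vase standing where it is.

Things in the scene. Friction and masses are not known exactly. Their poses are not given: they have to be found in the camera images.
- candlestick: Loose brass candlestick, 116 mm tall, about 0.35 kg: round foot 68 mm across, short beaded stem, flat round drip pan 72 mm across with its top 60 mm above the underside, and in the middle of the pan an upright dark steel spike, straight and 10 mm thick from 60 to 102 mm above the underside, then pointed up to 116 mm. Lift it by the straight part of the spike. At the start it stands on the oblong stand. Its origin is the centre of its underside, z up.
- bell: Loose brass hand bell standing on its mouth, 95 mm tall, about 0.35 kg: round mouth 64 mm across, body narrowing to its shoulder 45 mm above the underside, then a straight upright round handle 16 mm thick from 45 to 95 mm above the underside. At the start it stands on the round stand. Its origin is the centre of its underside, z up.
- burner: Loose brass burner, an open round pot 70 mm tall, about 0.30 kg: straight-sided and 60 mm across from 18 to 70 mm above the underside, its foot narrower (48 mm); mouth 50 mm across, wall 5 mm. Lift it across its straight sides. At the start it stands on the square stand, without its lid. Its origin is the centre of its underside, z up.
- lid: Loose brass lid of the burner, about 0.06 kg, lying right way up on the bare tray: a round disc 58 mm across, from 6 to 10 mm above the underside, under it a round plug 36 mm across and 6 mm deep that enters the burner's mouth, and above it an upright round knob 14 mm thick from 10 to 42 mm above the underside. On the burner the disc rests on the rim, the lid's underside 64 mm above the burner's. Origin: the centre of the plug's underside, z up.
- round_stand: Fixed dark wooden display stand, a round slab 112 mm across and 18 mm thick, flat on top; place of the candlestick. Origin: the centre of its underside, z up; its top is 18 mm above.
- square_stand: Fixed dark wooden display stand, a square slab 96 by 96 mm and 18 mm thick, flat on top; place of the bell. Origin: the centre of its underside, z up; its top is 18 mm above.
- oblong_stand: Fixed dark wooden display stand, an oblong slab 130 mm (x) by 80 mm (y) and 18 mm thick, flat on top; place of the burner. Origin: the centre of its underside, z up; its top is 18 mm above.
- cork_pad: Fixed flat round cork pad, 100 mm across and 5 mm thick, empty at the start; the spare spot. Origin: the centre of its underside, z up; its top is 5 mm above.
- tray: Fixed aluminium tray, 400 mm (x) by 880 mm (y), with a 12 mm high rim and patches of blue paint; everything here stands on its 3 mm thick floor. Origin: the centre of its underside, z up.
- vase: Small loose white porcelain vase, 72 mm tall and 38 mm across, standing on the tray between and beyond the stands; to be left alone. Its origin is the centre of its underside, z up.

How it is judged:
On the way, in this order (a step that is already met when the one before it is completed fails the run):
1. candlestick, bell and burner each stand in the middle of their own stand (horizontal distance between candlestick and round_stand below 0.015 m and z of candlestick in the frame of round_stand between 0.014 and 0.023 m and angle between each of candlestick, bell, burner's own z axis and vertical below 0.1 rad and horizontal distance between bell and square_stand below 0.015 m and z of bell in the frame of square_stand between 0.014 and 0.023 m and horizontal distance between burner and oblong_stand below 0.015 m and z of burner in the frame of oblong_stand between 0.014 and 0.023 m and linear speed of each of candlestick, bell, burner below 0.02 m/s), for 0.2 s.
2. after that, the lid is set on the burner (horizontal distance between lid and burner below 0.01 m and z of lid in the frame of burner between 0.06 and 0.068 m and angle between lid's own z axis and vertical below 0.1 rad), for 0.2 s.
At the end, for the whole second after the job is handed in: Candlestick on the round, bell on the square, burner on the oblong stand: upright (0.1 rad), on its top, within 15 mm of its middle. Lid on the burner, within 10 mm of its axis, level (0.1 rad), underside 60 to 68 mm above the burner's. All released and at rest (all of step 1 and all of step 2 and linear speed of lid below 0.02 m/s); the robot touches nothing.
It fails at once if the candlestick touches the bare tray (contact force between candlestick and tray above 0.2 N).
It fails at once if the bell touches the bare tray (contact force between bell and tray above 0.2 N).
It fails at once if the burner touches the bare tray (contact force between burner and tray above 0.2 N).
It fails at once if the white vase is knocked over or shifted by more than 30 mm (angle between vase's own z axis and vertical above 0.4 rad or distance of vase from where it was at the start of the episode above 0.03 m).
It also fails if it takes over 141 s, if anything falls off the work surface, if the arm or the gripper's body presses on something with over 40 N, if the wrist force passes 120 N, or if a joint passes its speed limit or range.

### The arm

A 6-joint arm with a two-finger parallel gripper is mounted at the origin on the work surface. World frame = base frame: x ahead of the robot, y to its left, z up, the work surface at z = 0. Lengths are in m, angles in rad, forces in N, time in s.
With the tool pointing down it reaches from about 0.2 to 0.875 m from the base axis. Payload 3.4 kg.
Tool frame: the origin (TCP) lies between the finger pads; the fingertips stand 25 mm ahead of it and the grasp point (between the pads) lies 6 mm ahead of it (r.nose_length is the z of the fingertips in the tool frame, in m); z points along the fingers, x is the direction in which the jaws open and shut, and the axes are right-handed (so a half turn about z gives the same grasp; the last joint's range is limited). The gripper opens to 94 mm and grips with 3 to 60 N. Pads are 16 mm wide; open, the fingers measure 119 mm over their backs; the gripper's body (75 mm by 177 mm) begins 78 mm behind the grasp point.
Start: joints at [1.043, 0.276, 1.505, -0, 1.361, -0.121], TCP at [0.228, 0.528, 0.23] pointing down, gripper open.
Joint ranges: [-2.89, 2.89], [-0.75, 2.08], [0.22, 2.7], [-1.18, 4.32], [0.11, 2.71], [-2.7, 2.7]. Speed limits (rad/s): [2.57, 2.57, 3.14, 3.14, 3.14, 3.14].

### API

Orientations are given as a unit quaternion [w, x, y, z].
In Python, from plant import r, gripper_to, inverse_kinematics, vision, models, telemetry gives the robot as it stands. Calls block until the motion is done:
- r.move_to(position, orientation): joint-space move of the TCP to a pose.
- r.move_l(position, rot=None, vel=0.15, guard=None): straight line of the TCP; rot=None keeps the orientation; vel is the mean speed in m/s. With guard (N) it stops when the force on the tool has changed by that much, and returns True; else False.
- r.movej(angles): joint-space move.
- gripper_to(opening, f_grip=None): finger opening in m; f_grip is the grip in N (None keeps the last); returns when the fingers have stopped.
- r.hold(seconds).
- inverse_kinematics(position, orientation): joint angles nearest the present ones, or None.
- vision.snapshot(name): name is "side" or "top"; returns the picture (400x640x3 uint8, red, green, blue); there is no depth.
- vision.get_calibration(name): a dict with "fx", "fy", "cx", "cy" (pixels), "D" ([k1, k2, p1, p2, k3] as OpenCV has them; the pictures are not rectified), "position" and "orientation" of the camera in the world. Camera axes: x right, y down, z forward; pixel columns grow to the right and rows downward; lengths in m; the calibration is good to about 2 mm. A picture is of the moment at which its call begins. get_calibration takes no time and is no camera call.
A pose or a line that the arm cannot do raises r.PlanningError and nothing moves.
- r.sign_off(): hands the job in, once; it reports no verdict.
Trained networks look in the newest picture that a camera, given by its name, has taken for a name from the list of things; names that differ only in an ending like _2 or _b are one class to them, and where a whole thing is asked for, a point or a joint stands for the part that bears it (a point fixed in the world has none). Each returns a list of dicts, best first, with "score" (0 to 1); they miss things now and then, are a little off and sometimes report something else, mostly with a low value. They report only what shows in the picture. A call takes as long as a camera call.
- models.boxes_of(thing, camera): "at" ([x, y, z] in m, in world coordinates, good to about 4 mm: the middle of the surface that is visible of it).
- models.regions_of(thing, camera): "pixels" (400x640 bool, what is visible of it).
- models.mark_of(thing, camera): "at" ([x, y, z] in m, in world coordinates, good to about 4 mm: a listed point, or the origin of a listed thing).
Readings, each from a call of its own:
- telemetry.current_t(): time.
- telemetry.current_joints(): joint angles.
- telemetry.current_dq(): joint speeds.
- telemetry.current_joint_efforts(): joint torques, N m.
- telemetry.current_ee_pos(): TCP position.
- telemetry.current_tool_rot(): TCP orientation.
- telemetry.current_wrist_force(): force on the tool from outside, world axes, zero at the start.
- telemetry.current_torque(): the same for the moment, N m.
- telemetry.current_opening(): finger opening in m.
Only numpy, scipy, OpenCV 4.12 (cv2) and the standard library are available. Lean on these libraries where they do the work, as an engineer would, in place of code of your own. Each camera call takes 0.05 s, during which the arm holds its last target. There are 200 camera calls.

## Working session

There is one attempt and no reset: what is moved stays moved. The work goes in short steps, each a Python script; the robot and the scene stay as the last script left them, time stands still between calls to the robot, and variables do not carry over. Pictures are saved under pics/ and viewed, about 12 in all and at most 16, crops included, and the job is handed in when it is done.

```bash
ls; mkdir -p pics; python3 - <<'E'
from plant import r, vision, models, telemetry
import cv2, numpy as np
for c in ("top","side"):
    im=vision.snapshot(c); cv2.imwrite(f"pics/{c}0.png",im[:,:,::-1])
    k=vision.get_calibration(c); print(c,np.round(k["position"],3),np.round(k["orientation"],3),k["fx"])
    for n in "candlestick bell burner lid round_stand square_stand oblong_stand cork_pad tray vase".split():
        print(n,[(np.round(d["at"],3).tolist(),round(d["score"],2)) for d in models.mark_of(n,c)[:2]])
print(telemetry.current_t(),telemetry.current_tool_rot(),telemetry.current_opening(),r.nose_length)
E
```

```text
pics
top [0.447 0.007 1.175] [-0.043  0.706 -0.705  0.046] 462.49378005815043
candlestick [([0.456, 0.298, 0.018], 0.8)]
bell [([0.589, 0.1, 0.019], 0.71)]
burner [([0.502, -0.3, 0.024], 0.95)]
lid [([0.432, 0.06, -0.0], 0.95), ([0.59, 0.004, -0.001], 0.37)]
round_stand [([0.594, 0.104, 0.001], 0.8)]
square_stand [([0.498, -0.295, 0.006], 0.68)]
oblong_stand [([0.458, 0.297, 0.005], 0.71), ([0.457, 0.297, 0.02], 0.18)]
cork_pad [([0.601, -0.086, 0.002], 0.75)]
tray [([0.591, 0.003, -0.001], 0.75)]
vase [([0.732, -0.008, 0.004], 0.71)]
side [ 0.388 -0.872  0.538] [-0.506  0.855 -0.099  0.065] 443.7532423643223
candlestick [([0.46, 0.299, 0.024], 0.83)]
bell [([0.594, 0.099, 0.019], 0.73)]
burner [([0.501, -0.295, 0.024], 0.75)]
lid [([0.429, 0.063, 0.004], 0.5)]
round_stand [([0.594, 0.1, 0.005], 0.57)]
square_stand [([0.495, -0.296, 0.0], 0.59)]
oblong_stand [([0.458, 0.302, 0.005], 0.79)]
cork_pad [([0.603, -0.085, 0.004], 0.68)]
tray [([0.591, -0.0, 0.004], 0.74), ([0.604, -0.089, 0.004], 0.52)]
vase [([0.727, -0.013, 0.007], 0.68)]
1.1 [-3.21471124e-05  8.35361339e-01  5.49701219e-01  5.45724519e-05] 0.09414472312565678 0.025
```

View pics/top0.png

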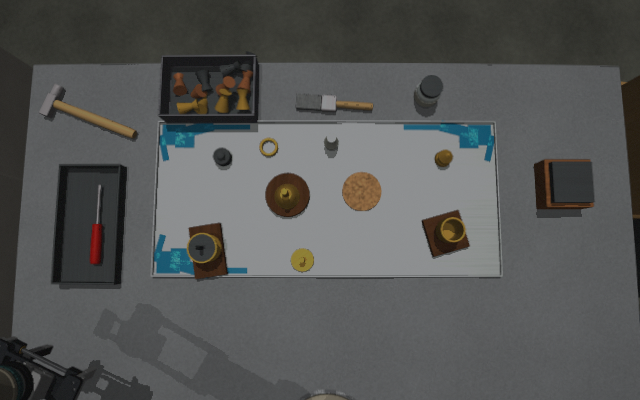

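View pics/side0.png

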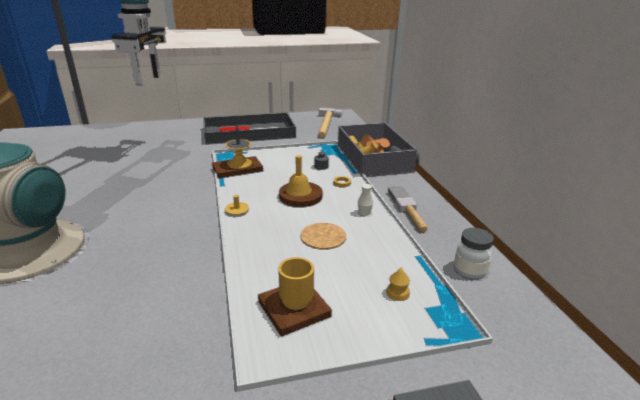

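The pieces are where the task says and both cameras agree. On the top view: bell (287,195), candlestick (204,248), burner (451,230), cork (361,191), lid (302,260), vase (331,143). Order: bell→cork, candlestick→round, burner→oblong, bell→square, lid.

```bash
cat > h.py <<'E'
from plant import r, gripper_to, vision, models, telemetry
import numpy as np, cv2
Q=[0,1,0,0]; HI=0.30
STAND=dict(round=(.594,.102,.021),square=(.497,-.2955,.021),oblong=(.458,.2995,.021),cork=(.602,-.0855,.008))
def up(): 
    p=telemetry.current_ee_pos(); r.move_l([p[0],p[1],HI],vel=.2)
def pick(x,y,z,h,width,opening,force=40):
    """z: underside of the thing, h: grasp height above it"""
    r.move_to([x,y,HI],Q); gripper_to(opening)
    f0=telemetry.current_wrist_force()
    r.move_l([x,y,z+h+.036],vel=.2)
    hit=r.move_l([x,y,z+h+.006],vel=.06,guard=8)
    gripper_to(width-.006 if width>.006 else 0,f_grip=force)
    o=telemetry.current_opening(); up()
    print("pick hit",hit,"opening",round(o,4),round(telemetry.current_opening(),4),"dF",np.round(np.subtract(telemetry.current_wrist_force(),f0),2),"t",telemetry.current_t())
def place(x,y,z,h,opening):
    r.move_l([x,y,HI],vel=.25)
    r.move_l([x,y,z+h+.014],vel=.2); r.hold(.2)
    hit=r.move_l([x,y,z+h+.001],vel=.02,guard=2.5)
    zc=telemetry.current_ee_pos()[2]
    gripper_to(opening); r.hold(.1); up()
    print("place hit",hit,"z err mm",round((zc-z-h-.006)*1000,1),"t",telemetry.current_t())
def see(*names,cams=("top","side")):
    for c in cams:
        im=vision.snapshot(c); cv2.imwrite(f"pics/{c}_{telemetry.current_t():.1f}.png",im[:,:,::-1])
        for n in names: print(c,n,[(np.round(d["at"],4).tolist(),round(d["score"],2)) for d in models.mark_of(n,c)[:1]])
E
python3 - <<'E'
from h import *
pick(.5915,.0995,.021,.072,.016,.06)
place(*STAND["cork"],.072,.05)
see("bell","candlestick","round_stand")
E
ls pics
```

```text
pick hit False opening 0.0159 0.0158 dF [-1.75  0.42 -2.72] t 7.4167
place hit True z err mm -0.5 t 12.2
top bell [([0.603, -0.0833, 0.0053], 0.44)]
top candlestick [([0.4568, 0.2965, 0.0179], 0.77)]
top round_stand [([0.5946, 0.1014, 0.0011], 0.87)]
side bell [([0.6023, -0.0859, 0.0064], 0.87)]
side candlestick [([0.4589, 0.2944, 0.024], 0.95)]
side round_stand [([0.5928, 0.1013, 0.0014], 0.62)]
side0.png
side_12.4.png
top0.png
top_12.2.png
```

Clean. Candlestick mean is (0.4577, 0.297). I'll move it, then the burner.

```bash
python3 - <<'E'
from h import *
pick(.4577,.297,.021,.086,.010,.05)
place(*STAND["round"],.086,.04)
see("candlestick","burner","oblong_stand","square_stand")
E
ls -t pics|head -2
```

```text
pick hit False opening 0.0096 0.009 dF [-1.53 -1.25 -3.37] t 17.7083
place hit True z err mm -0.4 t 22.3833
top candlestick [([0.5886, 0.0989, 0.0234], 0.45)]
top burner [([0.501, -0.2978, 0.0217], 0.87)]
top oblong_stand [([0.4573, 0.2946, 0.0061], 0.73)]
top square_stand [([0.4973, -0.2962, 0.0054], 0.83)]
side candlestick [([0.5936, 0.0976, -0.0002], 0.69)]
side burner [([0.5038, -0.2948, 0.0206], 0.57)]
side oblong_stand [([0.46, 0.3028, 0.004], 0.68)]
side square_stand [([0.4944, -0.2962, 0.0021], 0.63)]
side_22.7.png
top_22.4.png
```

View pics/side_22.7.png

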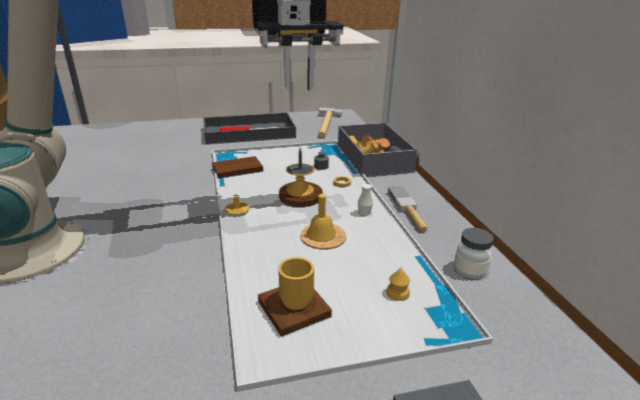

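```bash
python3 - <<'E'
from h import *
pick(.502,-.297,.021,.048,.060,.094)
place(*STAND["oblong"],.048,.090)
pick(.602,-.0855,.008,.072,.016,.06)
place(*STAND["square"],.072,.05)
see("candlestick","bell","burner","lid")
E
ls -t pics|head -2; cp pics/$(ls -t pics|grep top|head -1) pics/a.png; cp pics/$(ls -t pics|grep side_|head -1) pics/b.png
```

```text
pick hit False opening 0.0604 0.0603 dF [ 0.36 -0.55 -3.47] t 29.025
place hit True z err mm 0.1 t 35.4833
pick hit False opening 0.0154 0.0153 dF [-0.28 -0.47 -3.18] t 41.3417
place hit True z err mm -0.3 t 46.1833
top candlestick [([0.5889, 0.1009, 0.0197], 0.59)]
top bell [([0.4987, -0.2956, 0.0195], 0.97)]
top burner [([0.4559, 0.2989, 0.0235], 0.85)]
top lid [([0.4327, 0.0616, 0.0035], 0.55)]
side candlestick [([0.5931, 0.1037, 0.0221], 0.72)]
side bell [([0.4994, -0.2979, 0.0177], 0.79)]
side burner [([0.4568, 0.2992, 0.0178], 0.71)]
side lid [([0.4289, 0.0629, 0.0031], 0.65)]
side_46.5.png
top_46.2.png
```

The earlier side picture shows the candlestick upright on the round stand (300,180) and the bell on the cork (323,225). Now I'll check the current state.

View pics/a.png

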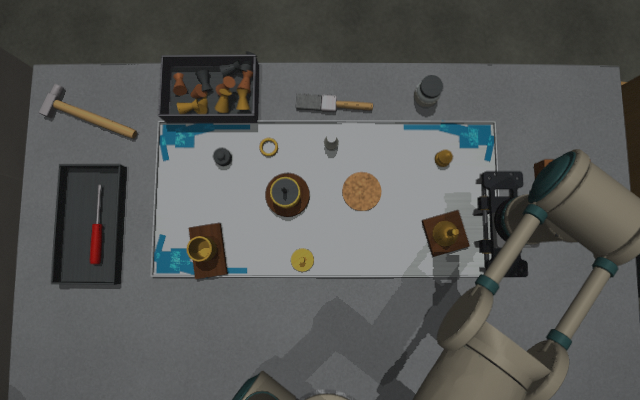

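View pics/b.png

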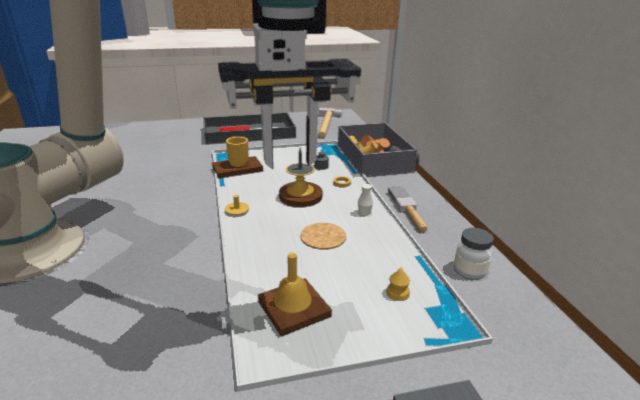

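All three are upright on their stands: burner (205,248), candlestick (285,193), bell (446,233) in the top view. The vase hasn't moved. Next, the lid.

```bash
python3 - <<'E'
from h import *
pick(.4307,.0619,.003,.032,.014,.036,force=25)
place(.4575,.299,.085,.032,.036)
r.move_to([.40,0.0,.35],Q)
see("candlestick","bell","burner","lid","vase")
a=cv2.imread("pics/"+sorted(__import__("os").listdir("pics"),key=lambda f:__import__("os").path.getmtime("pics/"+f))[-1])
cv2.imwrite("pics/c.png",cv2.resize(a[100:250,180:440],None,fx=3,fy=3,interpolation=cv2.INTER_CUBIC))
E
```

```text
pick hit False opening 0.0134 0.0133 dF [ 0.28 -0.58 -1.85] t 52.3583
place hit True z err mm -0.0 t 56.8083
top candlestick [([0.5902, 0.1028, 0.0194], 0.58)]
top bell [([0.4999, -0.2935, 0.018], 0.68)]
top burner []
top lid [([0.4592, 0.2989, 0.0827], 0.86)]
top vase [([0.7328, -0.0091, 0.0041], 0.45)]
side candlestick [([0.5937, 0.1006, 0.0226], 0.78)]
side bell [([0.5017, -0.2967, 0.0185], 0.73)]
side burner [([0.4553, 0.3012, 0.0189], 0.83)]
side lid [([0.4555, 0.3022, 0.0872], 0.77)]
side vase [([0.7266, -0.0103, 0.0081], 0.72)]
```

View pics/c.png

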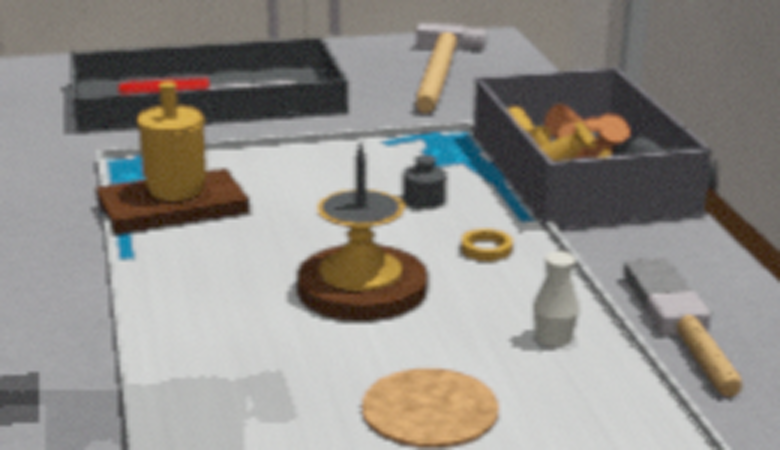

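The lid sits level on the burner (crop 172,110), the candlestick is upright on the round stand (361,210), and the vase is untouched. Handing in.

```bash
python3 -c "
from plant import r
r.sign_off()"
```

```text
the job is handed in; nothing more can be done
```

The job is done and handed in at about 57 s of the 141 s allowed; the sign-off gave no verdict. I moved the bell to the cork pad, the candlestick to the round stand, the burner to the oblong stand and the bell to the square stand. The lid went on the burner last.

- **Placings:** each one made contact within 0.5 mm of the expected height.
- **Positions:** in the last check, both cameras put each piece within about 6 mm of its stand's middle.
- **Lid:** it measured within about 3 mm of where I set it, 64 mm above the burner's underside give or take the cameras' few mm. It looked level in the picture.
- **Vase:** it is still standing where it was, within measurement noise.

Two readings disagreed or failed:
- **Candlestick:** one earlier side-camera reading gave it a height of about zero. The picture and the later readings contradicted it.
- **Burner:** the top camera did not report it in the last check, probably because the lid now covers its mouth. The side camera found it.

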